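# Hold the tea chest open for refilling

## Task

I want to refill the tea chest with both hands, but the glass spoon rest is lying on its lid. Lift the spoon rest off and set it down squarely in the empty wooden cradle beside the chest, touching it only by its steel rim (no finger on the glass, and keep it level); then raise the chest's lid by its brass handle to 50 degrees from shut and keep holding it there. The lid falls shut if let go, so the program finishes while the gripper is still holding it; leave everything else where it stands.

Things in the scene. Friction and masses are not known exactly. Their poses are not given: they have to be found in the camera images.
- rest_center (a point): centre of the spoon rest: a flat green glass sheet set in a bright steel rim, 54 mm (its x) by 120 mm (its y); rim 7 mm thick and 6 mm wide, its underside 8 mm above whatever it stands on, on four small black rubber feet near the corners; overall 15 mm high, 0.15 kg. This point is half-way through the rim, 11.5 mm above the feet. z up. Starts lying on the closed lid of the tea chest. Take it across its 54 mm width at the middle of the long sides, by the rim's outer edges.
- cradle_seat (a point): middle of the upper face of the cradle, a fixed light wooden board 80 mm (x) by 146 mm (y), upper face 6 mm above the worktop, where the spoon rest's feet stand; four raised L-shaped corners 10 mm higher than that face leave 4 mm of play all round the spoon rest, whose long side goes along the cradle's y (either way round). The long sides are open for 84 mm in the middle, room for fingers. It stands to the left or to the right of the chest.
- lid_hinge (a point): point in the middle of the hinge line of the tea chest, a fixed brown wooden box 170 mm (x) by 220 mm (y), 85 mm high, its lid's upper face 100 mm above the worktop when shut. The point lies at the far edge, 90 mm above the worktop, 85 mm beyond the chest's middle; the hinge line runs along this frame's y, the chest's front looks along -x. Axes are those of the chest and do not turn with the lid.
- lid_handle (a point): middle of the brass handle bar of the lid: a round bar 10 mm thick, parallel to the hinge line, 110 mm long with an arm to the lid at each end (about 100 mm free between), 30 mm in front of the lid's front edge and 20 mm above its upper face (shut: 120 mm above the worktop). 202 mm in front of and 30 mm above the hinge line when shut. The axes turn with the lid. The round bar can turn between gripping fingers as the lid swings.
- chest_lid (a joint): opening angle of the lid in rad: 0 shut (lid level), grows as the front edge rises; 50 degrees = 0.873. Lid 0.35 kg, free hinge without a stay or spring: it falls shut from any angle below about 85 degrees.
- tea_box: bystander, cardboard tea packet, 64 x 142 x 75 mm, dark; origin at the middle of its underside. Leave it alone.
- spice_a: bystander, spice jar with red cap, 45 x 45 x 106 mm; origin at the middle of its underside. Leave it alone.
- pepper_mill: bystander, dark wooden pepper mill, 58 mm across, 170 mm tall; origin at the middle of its underside. Leave it alone.
- lemon: bystander, yellow lemon, 71 x 53 x 51 mm; origin at the middle of its underside. Leave it alone.
- teaspoon: bystander, steel teaspoon lying flat, 132 x 26 x 9 mm; origin at the middle of its underside. Leave it alone.
- rest_glass: the glass sheet inside the steel rim of the spoon rest, 42 x 108 mm, 5 mm thick, recessed 1 mm below the rim's upper and lower faces; origin at its centre. Not to be touched.
- kitchen_roll: fixed kitchen roll on a stand at the back left, 150 mm across, 320 mm tall; origin at the middle of its underside. An obstacle.
- kettle: fixed kettle at the back right, within 115 mm of its origin (middle of its underside), 227 mm tall. An obstacle. Beyond it stand a fixed white tin and a green apple.

How it is judged:
On the way, in this order (a step that is already met when the one before it is completed fails the run):
1. the spoon rest is lifted clear of the shut lid between the fingers (height (world z) of rest_center above 0.135 m and contact force between the fingers and spoon_rest above 0.5 N and contact force between spoon_rest and chest_lid below 0.01 N and value of joint chest_lid below 0.05 rad), for 0.2 s.
2. the spoon rest stands flat inside the cradle's corners, let go, and the lid is still shut (horizontal distance between rest_center and cradle_seat below 0.009 m and angle between the y axis of rest_center and the y axis of cradle_seat, either way round below 0.14 rad and z of rest_center in the frame of cradle_seat between 0.008 and 0.0145 m and angle between rest_center's own z axis and vertical below 0.06 rad and contact force between the fingers and spoon_rest below 0.05 N and value of joint chest_lid below 0.05 rad), for 0.3 s.
At the end, for the whole second after the job is handed in: The spoon rest stands flat in the cradle (centre within 9 mm, turned less than 8 degrees from it, feet on the board), untouched and still; the lid is held still by the fingers at 50 degrees, 5 degrees either way, with nothing else touching it (horizontal distance between rest_center and cradle_seat below 0.009 m and angle between the y axis of rest_center and the y axis of cradle_seat, either way round below 0.14 rad and z of rest_center in the frame of cradle_seat between 0.008 and 0.0145 m and angle between rest_center's own z axis and vertical below 0.06 rad and contact force between the fingers and spoon_rest below 0.05 N and linear speed of spoon_rest below 0.01 m/s and value of joint chest_lid between 0.785 and 0.96 rad and velocity of joint chest_lid between -0.05 and 0.05 rad/s and contact force between the fingers and chest_lid above 0.5 N and contact force between chest_lid and tea_box below 0.05 N and contact force between chest_lid and spice_a below 0.05 N and contact force between chest_lid and pepper_mill below 0.05 N and contact force between chest_lid and lemon below 0.05 N and contact force between chest_lid and teaspoon below 0.05 N); the arm keeps its last pose, push and grip.
It fails at once if a finger or the arm touches the glass (contact force between any of the fingers, the arm and rest_glass above 0.3 N).
It fails at once if the spoon rest is tilted by more than 25 degrees (angle between rest_center's own z axis and vertical above 0.44 rad).
It fails at once if the spoon rest hits the cradle with more than 25 N (contact force between spoon_rest and cradle above 25 N).
It fails at once if a bystander is moved by more than 20 mm (distance of any of tea_box, spice_a, pepper_mill, lemon, teaspoon from where it was at the start of the episode above 0.02 m).
It also fails if it takes over 58 s, if anything falls off the work surface, if the arm or the gripper's body presses on something with over 40 N, if the wrist force passes 120 N, or if a joint passes its speed limit or range.

## Robot

A 6-joint arm with a two-finger parallel gripper is mounted at the origin on a cart in front of the work surface, level with it; the furniture and walls round the work are solid. World frame = base frame: x ahead of the robot, y to its left, z up, the work surface at z = 0. Lengths are in m, angles in rad, forces in N, time in s.
With the tool pointing down it reaches from about 0.225 to 0.875 m from the base axis. Payload 3.4 kg.
Tool frame: the origin (TCP) lies on the centre line of the jaws, within the pads' length; the fingertips stand 11 mm ahead of it and the grasp point (between the pads) lies 8 mm behind it; z points along the fingers, y is the line along which they close (so a half turn about z gives the same grasp; the last joint's range is limited). The gripper opens to 85 mm and grips with 20 to 120 N. Pads are 22 mm wide; open, the fingers measure 114 mm over their backs; the gripper's body (76 mm by 85 mm) begins 54 mm behind the grasp point. The pads swing forward as they close: fully open they stand 13 mm farther back than shut.
Start: joints at [-1.284, 0.276, 1.505, -0, 1.361, -0.121], TCP at [0.228, -0.528, 0.242] pointing down, gripper open.
Joint ranges: [-2.89, 2.89], [-0.75, 2.08], [0.22, 2.7], [-1.18, 4.32], [0.11, 2.71], [-2.7, 2.7]. Speed limits (rad/s): [2.57, 2.57, 3.14, 3.14, 3.14, 3.14].

## Interface

Orientations are given as a unit quaternion [w, x, y, z].
In Python, from rig import manip, eyes, job gives the robot as it stands.
- The arm moves only by the tool drive_tool, never from a script. Its argument "rows" is a list of rows, each a list of 3 entries, a list of its own where there are three numbers: the turn, a rotation vector about the world's x, y, z in rad, then the shift along the world's x, y, z in cm, then the finger opening in cm, from 0 to 8.54. A call has 1 to 8 rows; each row shifts and turns the commanded pose from where the row before left it; what a row does not reach is not made up. A row lasts 1/8 s, in which the tool goes at most 62.5 mm and 10.7 degrees, less where a joint would pass 70% of its speed; a pose out of reach is approached as far as the arm can. A call is refused whole if a number of a shift passes 6.25 or a number of a turn 0.188, either way. A call with a gripper value outside its range is refused whole. The fingers move at their own pace and stop on an object; "force" is the grip in N (left out, the last holds). Time passes only in rows, so rows that do not move let the fingers close. It gives the time, the measured TCP pose, the force, the opening and the grip force at its end, in the units of the state.
- manip.get_state(): the state, without advancing time (a new reading comes with each control period).
- eyes.get_image(name): name is "scene" or "top" or "wrist"; returns the picture (384x512x3 uint8, red, green, blue); there is no depth.
- eyes.get_calibration(name): a dict with "camera_matrix" (3x3 intrinsics, pixels), "view" (4x4, takes a point from world to camera coordinates). Camera axes: x right, y up, looking along -z (the intrinsics and any distortion apply to the point x, -y, -z); pixel columns grow to the right and rows downward; lengths in m; the calibration is good to about 2 mm. The wrist camera is an equidistant fisheye: a pixel r from the principal point sees the ray r / f radians off the axis. A picture is of the moment at which its call begins: read the wrist's pose just before it. get_calibration takes no time and is no camera call; for the wrist camera it gives the pose at the moment of the call.
- job.sign_off(): hands the job in; it is judged then, once.
The state is a dict: "clock": time; "qpos": joint angles; "qd": joint speeds; "effort": joint torques, N m; "position": TCP position; "ee_rot": TCP orientation; "contact_force": force on the tool from outside, world axes, zero at the start; "moment": the same for the moment, N m; "width": finger opening in m; "gripper_force": force on a finger pad.
Only numpy, scipy, OpenCV 4.12 (cv2) and the standard library are available. Lean on these libraries where they do the work, as an engineer would, in place of code of your own. Each camera call takes 0.05 s, during which the arm holds its last target. There are 200 camera calls.

## Working session

There is one attempt and no reset: what is moved stays moved. The work goes in short steps, Python scripts to look and compute and a tool call to move; the robot and the scene stay as the last step left them, time stands still between calls to the robot, and variables do not carry over. Pictures are saved under pics/ and viewed, at most 12 in all, crops included, and the job is handed in when it is done.

Besides the shell and the picture viewer there is one more tool, called after "Request:" as name([rows], argument=value, ...), one row to a line, values as JSON. drive_tool: Moves the arm, as the interface text tells. Its arguments: {"type":"object","properties":{"rows":{"type":"array"},"force":{"type":"number"}},"required":["rows"]}

```bash
mkdir -p pics; cat > h.py <<'E'
import numpy as np, cv2
from rig import manip, eyes, job
def grab(n,f):
    c=eyes.get_calibration(n); im=eyes.get_image(n); cv2.imwrite('pics/'+f,im[:,:,::-1]); return im,c
def ray(n,c,uv):
    K=np.array(c['camera_matrix']);V=np.array(c['view'])
    x=(uv[0]-K[0,2])/K[0,0];y=(uv[1]-K[1,2])/K[1,1]
    if n=='wrist':
        r=np.hypot(x,y);s=np.sin(r)/r if r>1e-9 else 1;d=np.array([x*s,-y*s,-np.cos(r)])
    else:d=np.array([x,-y,-1.])
    R=V[:3,:3];return -R.T@V[:3,3],R.T@d
def onz(n,c,uv,z):
    o,d=ray(n,c,uv);return o+d*(z-o[2])/d[2]
def proj(n,c,p):
    K=np.array(c['camera_matrix']);V=np.array(c['view']);q=V[:3,:3]@np.array(p)+V[:3,3];x,y,z=q[0],-q[1],-q[2]
    if n=='wrist':
        r=np.hypot(x,y);t=np.arctan2(r,z);x,y=x/r*t,y/r*t
    else:x,y=x/z,y/z
    return np.array([K[0,0]*x+K[0,2],K[1,1]*y+K[1,2]])
E
python3 - <<'E'
from h import *
np.set_printoptions(precision=3,suppress=True)
a,c=grab('scene','s0.png');b,d=grab('top','t0.png')
import pickle;pickle.dump((c,d),open('cal.pkl','wb'))
cv2.imwrite('pics/t0b.png',cv2.resize(b[:,:,::-1],(800,600)))
print(c,d,manip.get_state())
E
```

```text
{'camera_matrix': array([[455.714,   0.   , 254.222],
       [  0.   , 455.714, 191.251],
       [  0.   ,   0.   ,   1.   ]]), 'view': array([[-0.439, -0.898,  0.01 ,  0.174],
       [ 0.696, -0.333,  0.636, -0.461],
       [-0.568,  0.286,  0.772, -1.243],
       [ 0.   ,  0.   ,  0.   ,  1.   ]])} {'camera_matrix': array([[438.231,   0.   , 257.198],
       [  0.   , 438.231, 186.857],
       [  0.   ,   0.   ,   1.   ]]), 'view': array([[-0.33 , -0.944, -0.006,  0.108],
       [ 0.893, -0.314,  0.321, -0.544],
       [-0.305,  0.101,  0.947, -1.233],
       [ 0.   ,  0.   ,  0.   ,  1.   ]])} {'clock': 0.1, 'qpos': array([-1.284,  0.277,  1.506,  0.   ,  1.361, -0.121]), 'qd': array([ 0.002, -0.001, -0.001, -0.001,  0.   ,  0.001]), 'effort': array([ -0.   , -41.77 , -24.641,  -0.   ,   0.006,  -0.   ]), 'position': array([ 0.228, -0.527,  0.242]), 'ee_rot': array([-0.001,  0.979,  0.203, -0.   ]), 'contact_force': array([-0.466, -1.535,  0.251]), 'moment': array([-0.012,  0.001, -0.029]), 'gripper_force': 0.0, 'width': 0.08576710094621746}
```

View pics/t0b.png

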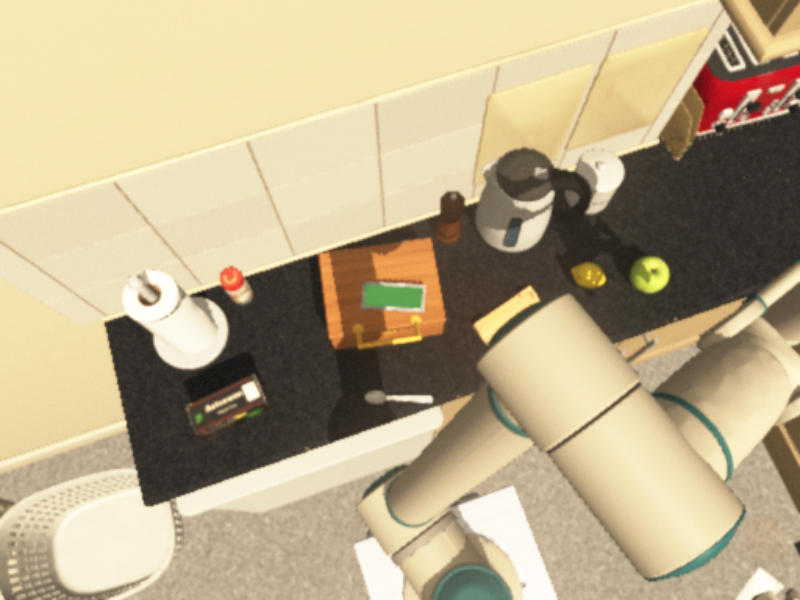

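View pics/s0.png

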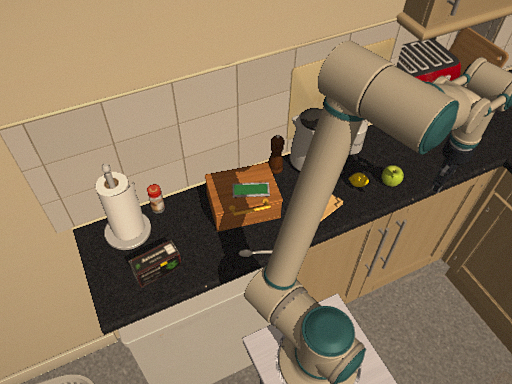

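The top view shows the chest centred at about (382,293) in the 800x600 picture. The green rest is at (394,297), the brass handle runs (360,345)-(420,338), and the cradle, half hidden, is at about (507,315). The cradle is to the right of the chest.

```bash
python3 - <<'E'
from h import *
import pickle;np.set_printoptions(precision=3,suppress=True)
c,d=pickle.load(open('cal.pkl','rb'))
for n,cc,f in(('top',d,'t0.png'),('scene',c,'s0.png')):
    h=cv2.cvtColor(cv2.imread('pics/'+f),cv2.COLOR_BGR2HSV)
    m=cv2.inRange(h,(50,100,60),(80,255,255));N,_,st,ce=cv2.connectedComponentsWithStats(m)
    i=max(range(1,N),key=lambda i:st[i,4]);print(n,ce[i],onz(n,cc,ce[i],.1115))
    if n=='top':
        r=cv2.minAreaRect(np.argwhere(_==i)[:,::-1].astype(np.float32));P=[onz(n,cc,p,.1115) for p in cv2.boxPoints(r)];print(np.array(P))
s=.64
for nm,p,z in(('TL',(320,252),.1),('TR',(432,240),.1),('FR',(443,320),.1),('FL',(330,336),.1),('hL',(360,345),.12),('hR',(420,338),.12),('crL',(474,320),.006),('crBR',(538,290),.006),('crBL',(484,343),.006)):
    print(nm,onz('top',d,(p[0]*s,p[1]*s),z))
E
```

```text
top [250.964 189.355] [ 0.541 -0.056  0.111]
[[ 0.544 -0.001  0.111]
 [ 0.581 -0.016  0.111]
 [ 0.538 -0.113  0.111]
 [ 0.502 -0.097  0.111]]
scene [249.774 188.898] [ 0.545 -0.055  0.111]
TL [0.677 0.046 0.1  ]
TR [ 0.628 -0.169  0.1  ]
FR [ 0.468 -0.132  0.1  ]
FL [0.509 0.079 0.1  ]
hL [0.468 0.031 0.12 ]
hR [ 0.444 -0.077  0.12 ]
crL [ 0.471 -0.206  0.006]
crBR [ 0.487 -0.354  0.006]
crBL [ 0.42  -0.207  0.006]
```

Request:
drive_tool([
  [[0, 0, 0.09], [3.2, 4.8, 1.0], 8.54],
  [[0, 0, 0.09], [3.2, 4.8, 1.0], 8.54],
  [[0, 0, 0.09], [3.2, 4.8, 1.0], 8.54],
  [[0, 0, 0.09], [3.2, 4.8, 1.0], 8.54],
  [[0, 0, 0.09], [3.2, 4.8, 1.0], 8.54],
  [[0, 0, 0.09], [3.2, 4.8, 1.0], 8.54],
  [[0, 0, 0.09], [3.2, 4.8, 1.0], 8.54],
  [[0, 0, 0], [0, 0, 0], 8.54],
])

```text
clock: 1.1
position: [0.4539, -0.1886, 0.3128]
ee_rot: [0.0, 0.867, 0.499, 0.001]
contact_force: [-1.1, -0.2, 0.0]
width: 0.0857
gripper_force: 0.0
```

```bash
python3 - <<'E'
from h import *
import pickle;np.set_printoptions(precision=3,suppress=True)
b,d=grab('wrist','w1.png');e,f=grab('top','t1.png');g,k=grab('scene','s1.png')
pickle.dump((d,f,k),open('cal1.pkl','wb'))
z=np.hstack([e[60:330,140:412],b[60:330,:]]) 
cv2.imwrite('pics/v1.png',z[:,:,::-1])
s=manip.get_state();print(s['position'],s['ee_rot'],s['qpos'],s['clock'],d)
E
```

```text
[ 0.451 -0.192  0.312] [-0.     0.868  0.496 -0.001] [-0.544  0.115  1.544 -0.001  1.484 -0.01 ] 1.25 {'camera_matrix': array([[297.319,   0.   , 253.949],
       [  0.   , 297.319, 193.033],
       [  0.   ,   0.   ,   1.   ]]), 'view': array([[ 0.864, -0.504,  0.001, -0.488],
       [ 0.482,  0.827, -0.29 , -0.005],
       [ 0.145,  0.251,  0.957, -0.464],
       [ 0.   ,  0.   ,  0.   ,  1.   ]])}
```

View pics/v1.png

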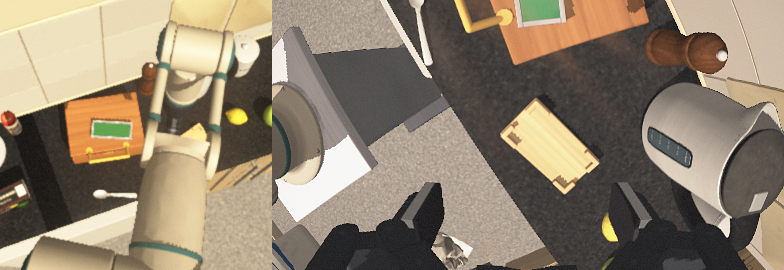

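The left panel is the top view and the right panel is the wrist view. The wrist view shows the whole cradle, with corners at about (537,97), (600,160), (563,193) and (501,130) in the panel. It also shows the near part of the chest and the rest.

```bash
cat >> h.py <<'E'
def cradle(im,c,near,zs=(.006,.016)):
    h=cv2.cvtColor(im,cv2.COLOR_RGB2HSV);m=cv2.inRange(h,(12,50,120),(32,200,255))
    m=cv2.morphologyEx(m,cv2.MORPH_CLOSE,np.ones((7,7)));_,L=cv2.connectedComponents(m)
    p=proj('wrist',c,near).round().astype(int);q=np.argwhere(L==L[p[1],p[0]])[:,::-1]
    for z in zs:
        P=np.array([onz('wrist',c,u,z)[:2] for u in q],np.float32)
        r=cv2.minAreaRect(P);print('cradle',z,len(q),r,cv2.boxPoints(r).round(4).tolist())
def glass(im,c,z):
    h=cv2.cvtColor(im,cv2.COLOR_RGB2HSV);m=cv2.inRange(h,(50,100,50),(85,255,255));_,L,st,_=cv2.connectedComponentsWithStats(m)
    i=1+np.argmax(st[1:,4]);q=np.argwhere(L==i)[:,::-1];P=np.array([onz('wrist',c,u,z)[:2] for u in q],np.float32)
    print('glass',st[i],cv2.minAreaRect(P))
E
python3 - <<'E'
from h import *
import pickle;np.set_printoptions(precision=3,suppress=True)
d,f,k=pickle.load(open('cal1.pkl','rb'))
b=cv2.imread('pics/w1.png')[:,:,::-1]
for p in((537,97),(600,160),(563,193),(501,130)):print(onz('wrist',d,(p[0]-272,p[1]+60),.010))
n=onz('wrist',d,(278,203),.006);cradle(b,d,n)
E
```

```text
[ 0.468 -0.198  0.01 ]
[ 0.506 -0.337  0.01 ]
[ 0.426 -0.359  0.01 ]
[ 0.395 -0.215  0.01 ]
cradle 0.006 4582 ((0.44590890407562256, -0.28103965520858765), (0.08240062743425369, 0.1509261131286621), 15.399101257324219) [[0.38609999418258667, -0.219200000166893], [0.4262000024318695, -0.36469998955726624], [0.5056999921798706, -0.34290000796318054], [0.46560001373291016, -0.1973000019788742]]
cradle 0.016 4582 ((0.4469456672668457, -0.2774645984172821), (0.08051740378141403, 0.14747680723667145), 15.399105072021484) [[0.3885999917984009, -0.21709999442100525], [0.427700012922287, -0.35920000076293945], [0.505299985408783, -0.3379000127315521], [0.46619999408721924, -0.195700004696846]]
```

Request:
drive_tool([
  [[0, 0, 0.0], [1.5, 5.0, 0], 8.54],
  [[0, 0, 0.0], [1.5, 5.0, 0], 8.54],
  [[0, 0, 0], [0, 0, 0], 8.54],
  [[0, 0, 0], [0, 0, 0], 8.54],
])

```text
clock: 1.75
position: [0.4815, -0.0934, 0.312]
ee_rot: [0.0, 0.869, 0.495, -0.001]
contact_force: [0.1, -0.0, 0.5]
width: 0.0854
gripper_force: 0.0
```

```bash
python3 - <<'E'
from h import *
import pickle;np.set_printoptions(precision=3,suppress=True)
b,d=grab('wrist','w2.png')
pickle.dump(d,open('cal2.pkl','wb'))
s=manip.get_state();print(s['position'],s['ee_rot'],s['qpos'],s['clock'])
glass(b,d,.1145)
E
```

```text
[ 0.482 -0.094  0.312] [ 0.     0.869  0.495 -0.001] [-0.333  0.114  1.544 -0.001  1.484  0.202] 1.8
glass [301 153   7   9  51] ((0.5387701988220215, -0.10795080661773682), (0.009310669265687466, 0.0069158184342086315), 61.256736755371094)
```

View pics/w2.png

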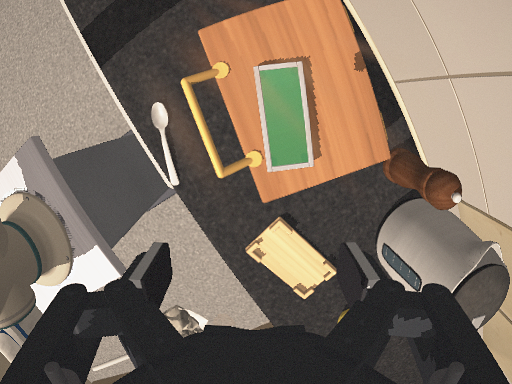

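The wrist view shows the rest's rim corners at (254,68), (302,62), (313,165) and (268,171). The handle bar runs (185,83)-(221,176), and the lid corners are at about (199,30), (265,202), (389,158) and (340,0).

```bash
sed -i 's/(50,100,50),(85,255,255))/(50,60,50),(90,255,255));m=cv2.morphologyEx(m,cv2.MORPH_CLOSE,np.ones((5,5)))/' h.py
python3 - <<'E'
from h import *
import pickle;np.set_printoptions(precision=3,suppress=True)
d=pickle.load(open('cal2.pkl','rb'));b=cv2.imread('pics/w2.png')[:,:,::-1]
h=cv2.cvtColor(b,cv2.COLOR_RGB2HSV);print(h[100,280],h[150,290])
b=b.copy();b[220:,:80]=0
glass(b,d,.1135)
for p in((254,68),(302,62),(313,165),(268,171)):print('rim',onz('wrist',d,p,.115))
for p in((185,83),(221,176)):print('bar',onz('wrist',d,p,.122))
for p in((199,30),(265,202),(389,158)):print('lid',onz('wrist',d,p,.1))
cradle(b,d,onz('wrist',d,(290,258),.006))
E
```

```text
[ 51  86 160] [ 59  96 156]
glass [ 260   67   48   99 3479] ((0.5422271490097046, -0.05730510130524635), (0.10756272077560425, 0.0415787398815155), 66.85680389404297)
rim [0.541 0.006 0.115]
rim [ 0.589 -0.014  0.115]
rim [ 0.543 -0.121  0.115]
rim [ 0.496 -0.101  0.115]
bar [0.469 0.031 0.122]
bar [ 0.448 -0.078  0.122]
lid [0.512 0.08  0.1  ]
lid [ 0.472 -0.136  0.1  ]
lid [ 0.635 -0.166  0.1  ]
cradle 0.006 3646 ((0.44614177942276, -0.2812495827674866), (0.0836898609995842, 0.15335027873516083), 15.410849571228027) [[0.3853999972343445, -0.21850000321865082], [0.4262000024318695, -0.36629998683929443], [0.5069000124931335, -0.3440000116825104], [0.4661000072956085, -0.19619999825954437]]
cradle 0.016 3646 ((0.4478289484977722, -0.2754804491996765), (0.08177251368761063, 0.1498369574546814), 15.410848617553711) [[0.38850000500679016, -0.21410000324249268], [0.42829999327659607, -0.358599990606308], [0.5072000026702881, -0.3368000090122223], [0.4672999978065491, -0.1923999935388565]]
```

Request:
drive_tool([
  [[0, 0, 0.066], [3, 1.85, -2], 8.54],
  [[0, 0, 0.065], [3, 1.85, -3], 8.54],
  [[0, 0, 0], [0, 0, -4.5], 8.54],
  [[0, 0, 0], [0, 0, -4.5], 8.54],
  [[0, 0, 0], [0, 0, 0], 8.54],
  [[0, 0, 0], [0, 0, 0], 8.54],
])

```text
clock: 2.55
position: [0.543, -0.0563, 0.1738]
ee_rot: [0.001, 0.835, 0.551, 0.001]
contact_force: [0.1, 0.4, -0.1]
width: 0.0854
gripper_force: 0.0
```

```bash
python3 - <<'E'
from h import *
import pickle;np.set_printoptions(precision=3,suppress=True)
b,d=grab('wrist','w3.png')
pickle.dump(d,open('cal3.pkl','wb'))
s=manip.get_state();print(s['position'],s['ee_rot'],s['qpos'],s['clock']);q=s['ee_rot'];print('close angle',np.degrees(2*np.arctan2(q[2],q[1]))-90)
glass(b,d,.1135)
print(proj('wrist',d,s['position']),proj('wrist',d,[.542,-.057,.115]))
E
```

```text
[ 0.543 -0.056  0.174] [0.002 0.834 0.551 0.001] [-0.23   0.278  1.678 -0.     1.181  0.173] 2.6
close angle -23.116765295714146
glass [ 220  138   65  145 8674] ((0.5424006581306458, -0.0569583997130394), (0.10800932347774506, 0.041817352175712585), 67.0886001586914)
[254.043 259.043] [252.28  217.744]
```

View pics/w3.png

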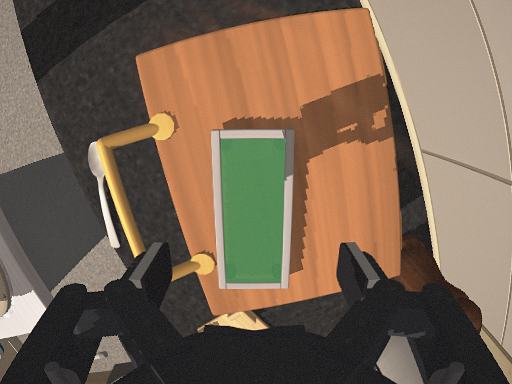

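The rest is between the fingers, with the glass at (220-285,138-283), and its centre is confirmed at (0.542,-0.057). I'll descend.

Request:
drive_tool([
  [[0, 0, 0], [0, 0, -2.5], 7.5],
  [[0, 0, 0], [0, 0, -2], 7.5],
  [[0, 0, 0], [0, 0, -1.2], 7.5],
  [[0, 0, 0], [0, 0, -0.5], 7.5],
  [[0, 0, 0], [0, 0, 0], 7.5],
  [[0, 0, 0], [0, 0, 0], 7.5],
], force=25)

```text
clock: 3.35
position: [0.5427, -0.055, 0.1111]
ee_rot: [0.001, 0.834, 0.552, 0.001]
contact_force: [0.6, -0.3, 0.0]
width: 0.0748
gripper_force: 0.0
```

```bash
python3 - <<'E'
from h import *
np.set_printoptions(precision=4,suppress=True)
b,d=grab('wrist','w4.png')
s=manip.get_state();print(s['position'],s['ee_rot'],s['contact_force'])
cv2.imwrite('pics/w4b.png',cv2.resize(b[170:370,60:460,::-1],(800,400)))
E
```

```text
[ 0.5426 -0.055   0.1111] [0.0006 0.834  0.5517 0.0006] [ 0.5209 -0.4355  0.1576]
```

View pics/w4b.png

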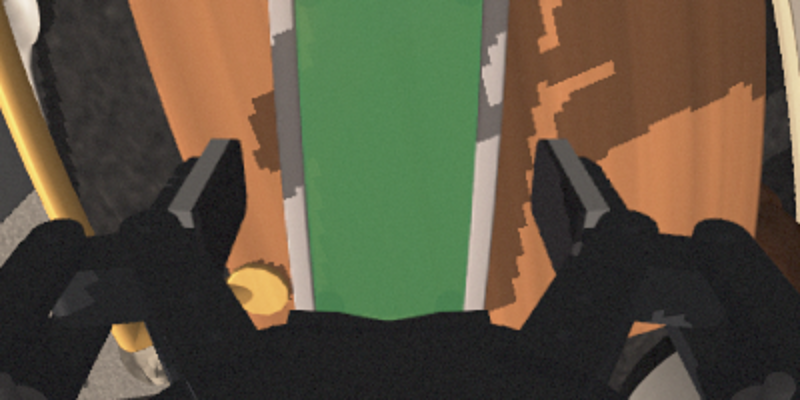

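The rest is centred between the pads: pads at x≈240 and 540, rim at 272 to 503 in the crop. I'll close.

Request:
drive_tool([
  [[0, 0, 0], [0, 0, 0], 6.0],
  [[0, 0, 0], [0, 0, 0], 5.0],
  [[0, 0, 0], [0, 0, 0], 4.6],
  [[0, 0, 0], [0, 0, 0], 4.6],
  [[0, 0, 0], [0, 0, 0], 4.6],
], force=30)

```text
clock: 4.03
position: [0.5423, -0.0549, 0.1109]
ee_rot: [0.0, 0.834, 0.552, 0.0]
contact_force: [-1.1, -0.6, 5.6]
width: 0.0533
gripper_force: 31.6
```

Request:
drive_tool([
  [[0, 0, 0], [0, 0, 0.5], 4.6],
  [[0, 0, 0], [0, 0, 0.8], 4.6],
  [[0, 0, 0], [0, 0, 0], 4.6],
])

```text
clock: 4.4
position: [0.5425, -0.055, 0.1239]
ee_rot: [0.0, 0.834, 0.552, 0.0]
contact_force: [0.8, -0.5, -1.3]
width: 0.0532
gripper_force: 32.1
```

```bash
python3 - <<'E'
from h import *
np.set_printoptions(precision=4,suppress=True)
b,d=grab('wrist','w5.png')
s=manip.get_state();print(s['position'],s['contact_force'],s['width'],s['gripper_force'])
glass(b,d,.1265)
cv2.imwrite('pics/w5b.png',cv2.resize(b[110:370,60:460,::-1],(800,520)))
E
```

```text
[ 0.5422 -0.0549  0.1235] [-0.0659 -0.8523 -1.2817] 0.053221449201190166 32.054370045661926
glass [  207   156    95   175 14695] ((0.5438973903656006, -0.05234649404883385), (0.09876927733421326, 0.04189756140112877), 66.94397735595703)
```

View pics/w5b.png

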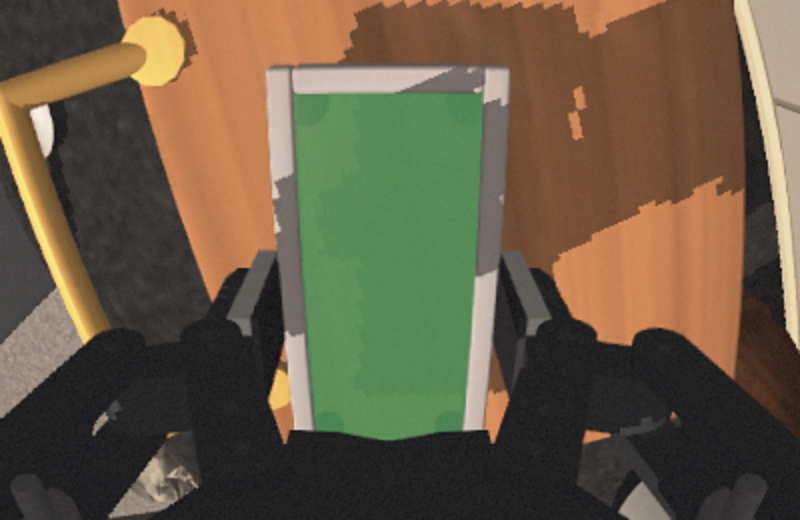

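The rest is held level and clear of the lid, with the pads on the rim's outer edges at x≈275 and 505 in the crop. I'll lift it and carry it above the cradle.

Request:
drive_tool([
  [[0, 0, 0], [0, 0, 2], 4.6],
  [[0, 0, 0], [0, 0, 3], 4.6],
  [[0, 0, 0], [0, 0, 3], 4.6],
  [[0, 0, 0], [0, 0, 0], 4.6],
])

```text
clock: 4.95
position: [0.5435, -0.0552, 0.2053]
ee_rot: [0.002, 0.834, 0.552, 0.002]
contact_force: [-0.1, -0.8, -1.2]
width: 0.053
gripper_force: 32.1
```

Request:
drive_tool([
  [[0, 0, 0.08], [-1, -2.2, 0], 4.6],
  [[0, 0, 0.1], [-1.6, -3.7, 0], 4.6],
  [[0, 0, 0.1], [-1.6, -3.7, 0], 4.6],
  [[0, 0, 0.1], [-1.6, -3.7, 0], 4.6],
  [[0, 0, 0.1], [-1.6, -3.7, 0], 4.6],
  [[0, 0, 0.1], [-1.6, -3.2, 0], 4.6],
  [[0, 0, 0.09], [-0.7, -2.2, 0], 4.6],
  [[0, 0, 0], [0, 0, 0], 4.6],
])

```text
clock: 5.95
position: [0.4439, -0.2797, 0.2016]
ee_rot: [-0.001, 0.608, 0.794, -0.0]
contact_force: [1.1, 0.8, -1.6]
width: 0.053
gripper_force: 32.1
```

```bash
python3 - <<'E'
from h import *
np.set_printoptions(precision=4,suppress=True)
import pickle
b,d=grab('wrist','w6.png');pickle.dump(d,open('cal6.pkl','wb'))
s=manip.get_state();print(s['clock'],s['position'],s['contact_force'],s['width'],s['gripper_force'],s['qpos'])
q=s['ee_rot'];print('close angle',np.degrees(2*np.arctan2(q[2],q[1]))-90)
glass(b,d,s['position'][2]+.0026)
for p in [(.446,-.281,.006)]+[[.446+.04*sx*np.cos(.269)-.073*sy*np.sin(.269),-.281+.04*sx*np.sin(.269)+.073*sy*np.cos(.269),.006] for sx in(-1,1) for sy in(-1,1)]:print(proj('wrist',d,p))
E
```

```text
6.0 [ 0.4443 -0.2786  0.2018] [ 0.1146  0.2866 -0.651 ] 0.05274798547989662 32.12103545665741 [-0.6933  0.2284  1.6757  0.0007  1.2404 -0.9587]
close angle 15.192063606035134
glass [  207   156    95   175 14676] ((0.4435405135154724, -0.2768566608428955), (0.041944682598114014, 0.09857594966888428), 15.30693244934082)
[255.5026 173.4668]
[222.6079 232.8182]
[218.4348 108.7581]
[288.8602 232.5092]
[291.9326 108.4138]
```

View pics/w6.png

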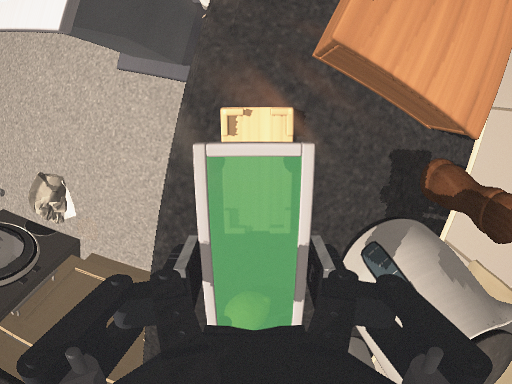

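The cradle's far end shows at (221-293,108-140), aligned with the held rest, whose rim spans (194-313,143). I'll measure the visible edge precisely.

```bash
python3 - <<'E'
from h import *
np.set_printoptions(precision=4,suppress=True)
import pickle
d=pickle.load(open('cal6.pkl','rb'));b=cv2.imread('pics/w6.png')[:,:,::-1]
h=cv2.cvtColor(b,cv2.COLOR_RGB2HSV);m=cv2.inRange(h,(10,40,90),(35,255,255))
for r in(112,118,124,130,136):
    x=np.where(m[r,205:310])[0]+205;print(r,x.min(),x.max())
for u in(230,245,257,270,285):
    y=np.where(m[95:140,u])[0]+95;print('col',u,y.min())
R=np.array([[np.cos(.269),np.sin(.269)],[-np.sin(.269),np.cos(.269)]])
T=np.array([.4443,-.2786])
for nm,p in(('L',(220.5,124)),('R',(293.5,124)),('F',(257,107.5))):
    for z in(.006,.016): print(nm,z,R@(onz('wrist',d,p,z)[:2]-T))
E
```

```text
112 220 294
118 220 297
124 221 302
130 221 309
136 221 309
col 230 97
col 245 96
col 257 95
col 270 95
col 285 99
L 0.006 [-0.0371  0.0533]
L 0.016 [-0.0359  0.0539]
R 0.006 [0.0429 0.053 ]
R 0.016 [0.0416 0.0536]
F 0.006 [0.003 0.071]
F 0.016 [0.0029 0.071 ]
```

Request:
drive_tool([
  [[0, 0, 0.003], [0.2, 0, -3], 4.6],
  [[0, 0, 0], [0, 0, -4], 4.6],
  [[0, 0, 0], [0, 0, -4], 4.6],
  [[0, 0, 0], [0, 0, -2.5], 4.6],
  [[0, 0, 0], [0, 0, 0], 4.6],
  [[0, 0, 0], [0, 0, 0], 4.6],
])

```text
clock: 6.75
position: [0.4478, -0.2786, 0.069]
ee_rot: [0.001, 0.605, 0.796, 0.0]
contact_force: [0.0, 0.9, -1.2]
width: 0.053
gripper_force: 32.3
```

```bash
python3 - <<'E'
from h import *
np.set_printoptions(precision=4,suppress=True)
import pickle
b,d=grab('wrist','w7.png');pickle.dump(d,open('cal7.pkl','wb'))
s=manip.get_state();print(s['clock'],s['position'],s['contact_force'],s['width'])
q=s['ee_rot'];print('close angle',np.degrees(2*np.arctan2(q[2],q[1]))-90)
cv2.imwrite('pics/w7b.png',cv2.resize(b[110:330,160:360,::-1],(545,600)))
for nm,z in(('L',.006),('L',.016)):
  P=[proj('wrist',d,[.446+.04*sx*np.cos(.269)-.073*sy*np.sin(.269),-.281+.04*sx*np.sin(.269)+.073*sy*np.cos(.269),z]) for sx in(-1,1) for sy in(-1,1)];print(z,np.array(P))
E
```

```text
6.8 [ 0.4481 -0.279   0.0694] [ 0.7911  0.3549 -1.6742] 0.052895091763304425
close angle 15.546502990898517
0.006 [[201.2156 298.8696]
 [188.6142 110.7325]
 [299.8559 299.2064]
 [311.3655 110.5637]]
0.016 [[199.3296 306.3819]
 [185.1846 111.1101]
 [301.5108 306.757 ]
 [314.41   110.9175]]
```

View pics/w7b.png

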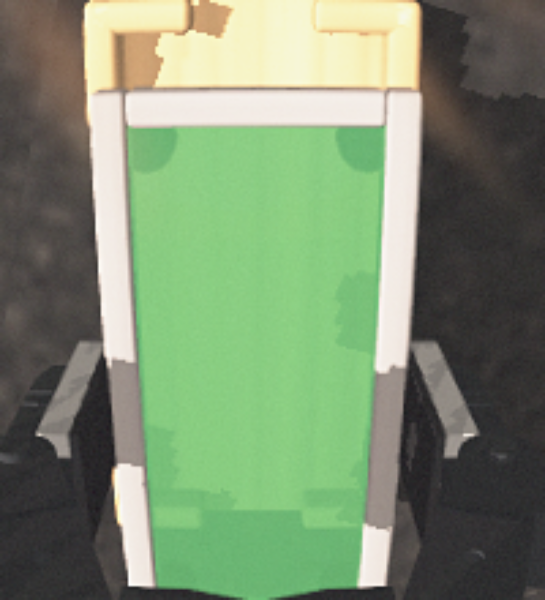

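The cradle's raised corners sit just beyond the rest's end. Their inner edges are at x≈115 and 388 in the crop, and the rim's outer edges are at 92 and 421. I'll compute the residual offset.

```bash
python3 - <<'E'
from h import *
np.set_printoptions(precision=4,suppress=True)
import pickle
d=pickle.load(open('cal7.pkl','rb'));a=np.radians(15.5)
R=np.array([[np.cos(a),np.sin(a)],[-np.sin(a),np.cos(a)]]);T=np.array([.4481,-.279])
f=lambda x,y:(160+x/2.725,110+y/2.727)
for nm,p,z in(('Lin',(115,60),.016),('Rin',(388,60),.016),('Lout',(85,30),.016),('Rout',(421,30),.016),('top',(250,1),.016),('inner',(150,31),.016),('restL',(92,95),.0735),('restR',(421,95),.0735),('restTop',(255,90),.0735)):
    print(nm,R@(onz('wrist',d,f(*p),z)[:2]-T))
E
```

```text
Lin [-0.032   0.0582]
Rin [0.0303 0.0582]
Lout [-0.0388  0.0653]
Rout [0.0378 0.0653]
top [-0.0011  0.0712]
inner [-0.0238  0.0647]
restL [-0.0258  0.0578]
restR [0.0263 0.0578]
restTop [0.     0.0583]
```

Request:
drive_tool([
  [[0, 0, 0], [-0.1, 0.1, -1.0], 4.6],
  [[0, 0, 0], [0, 0, -1.5], 4.6],
  [[0, 0, 0], [0, 0, -1.0], 4.6],
  [[0, 0, 0], [0, 0, -0.7], 4.6],
  [[0, 0, 0], [0, 0, -0.4], 4.6],
  [[0, 0, 0], [0, 0, -0.2], 4.6],
  [[0, 0, 0], [0, 0, 0], 4.6],
])

```text
clock: 7.68
position: [0.4461, -0.278, 0.0203]
ee_rot: [0.0, 0.605, 0.796, 0.0]
contact_force: [-0.1, 0.1, -2.0]
width: 0.0534
gripper_force: 32.3
```

Request:
drive_tool([
  [[0, 0, 0], [0, 0, -0.1], 4.6],
  [[0, 0, 0], [0, 0, -0.1], 4.6],
  [[0, 0, 0], [0, 0, -0.1], 4.6],
  [[0, 0, 0], [0, 0, 0], 4.6],
])

```text
clock: 8.18
position: [0.446, -0.2778, 0.0173]
ee_rot: [-0.0, 0.605, 0.796, 0.0]
contact_force: [0.1, -0.3, -1.1]
width: 0.0534
gripper_force: 32.3
```

```bash
python3 - <<'E'
from h import *
np.set_printoptions(precision=4,suppress=True)
s=manip.get_state();print(s['clock'],s['position'],s['contact_force'],s['moment'],s['width'])
b,d=grab('wrist','w8.png')
cv2.imwrite('pics/w8b.png',cv2.resize(b[90:330,140:370,::-1],(575,600)))
E
```

```text
8.175 [ 0.446  -0.2778  0.0173] [ 0.1326 -0.3011 -1.1361] [-0.0078 -0.0371 -0.0167] 0.05341158607237181
```

View pics/w8b.png

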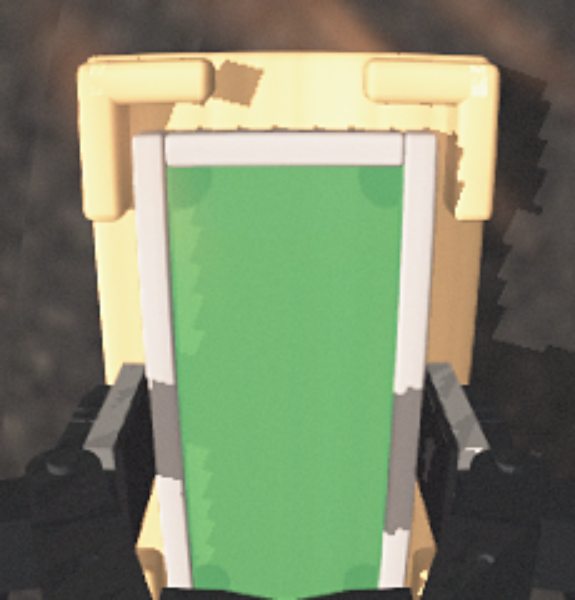

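The rest is inside the raised corners, with gaps of about 13 px left, 27 px right and 30 px at the far end at roughly 5.6 px/mm. It is off by about 1 mm sideways. I'll touch down and release.

Request:
drive_tool([
  [[0, 0, 0], [0.1, 0.1, -0.05], 4.6],
  [[0, 0, 0], [0, 0, -0.05], 4.6],
  [[0, 0, 0], [0, 0, 0], 4.6],
])

```text
clock: 8.6
position: [0.447, -0.277, 0.0169]
ee_rot: [0.0, 0.605, 0.796, -0.0]
contact_force: [-1.8, -0.0, 5.6]
width: 0.0532
gripper_force: 32.9
```

Request:
drive_tool([
  [[0, 0, 0], [0, 0, 0], 5.6],
  [[0, 0, 0], [0, 0, 0], 6.2],
  [[0, 0, 0], [0, 0, 0], 7.0],
  [[0, 0, 0], [0, 0, 0], 7.4],
  [[0, 0, 0], [0, 0, 0], 7.4],
  [[0, 0, 0], [0, 0, 0], 7.4],
])

```text
clock: 9.35
position: [0.447, -0.2769, 0.0163]
ee_rot: [-0.0, 0.605, 0.796, 0.0]
contact_force: [0.1, -0.9, 0.1]
width: 0.0737
gripper_force: 0.0
```

Request:
drive_tool([
  [[0, 0, 0], [0, 0, 0.5], 7.4],
  [[0, 0, 0], [0, 0, 2], 7.4],
  [[0, 0, 0], [0, 0, 4], 7.4],
  [[0, 0, 0], [0, 0, 5], 7.4],
  [[0, 0, 0], [0, 0, 6], 7.4],
  [[0, 0, 0], [0, 0, 0], 7.4],
])

```text
clock: 10.1
position: [0.4497, -0.279, 0.1969]
ee_rot: [0.006, 0.605, 0.796, -0.0]
contact_force: [0.8, 0.4, -0.5]
width: 0.074
gripper_force: 0.0
```

```bash
python3 - <<'E'
from h import *
np.set_printoptions(precision=4,suppress=True)
b,d=grab('wrist','w9.png')
s=manip.get_state();print(s['clock'],s['position'],s['ee_rot'],s['qpos'],s['contact_force'])
glass(b,d,.019);cradle(b,d,[.446,-.281,.006])
# chest from earlier picture w3
import pickle
d=pickle.load(open('cal3.pkl','rb'))
for p in((136,58),(213,315),(368,8),(400,273)):print('lid',onz('wrist',d,p,.1))
b=cv2.imread('pics/w3.png');h=cv2.cvtColor(b,cv2.COLOR_BGR2HSV)
m=cv2.inRange(h,(18,120,90),(32,255,255));m[:155]=0;m[240:]=0;m[:,160:]=0
for r in range(165,240,15):
    x=np.where(m[r])[0]
    if len(x):print('bar',r,x.min(),x.max(),onz('wrist',d,((x.min()+x.max())/2,r),.120))
E
```

```text
10.15 [ 0.4481 -0.2777  0.194 ] [ 0.003   0.6051  0.7962 -0.0001] [-0.6869  0.234   1.6887  0.0001  1.2129 -0.958 ] [ 1.1207  0.2355 -0.4883]
glass [ 230  123   41   97 3772] ((0.44731786847114563, -0.2787129580974579), (0.041485924273729324, 0.10638631135225296), 15.732215881347656)
cradle 0.006 160754 ((0.49522683024406433, -0.44230735301971436), (1.4555823802947998, 0.8627918362617493), 15.197776794433594) [[-0.32019999623298645, -0.2168000042438507], [-0.09399999678134918, -1.049399971961975], [1.3107000589370728, -0.6678000092506409], [1.0844999551773071, 0.1648000031709671]]
cradle 0.016 160754 ((0.4931677579879761, -0.4349591135978699), (1.4102071523666382, 0.8358957767486572), 15.197776794433594) [[-0.29679998755455017, -0.21649999916553497], [-0.07769999653100967, -1.0231000185012817], [1.2832000255584717, -0.6534000039100647], [1.0640000104904175, 0.15320000052452087]]
lid [0.5109 0.0794 0.1   ]
lid [ 0.4705 -0.1348  0.1   ]
lid [0.6779 0.0497 0.1   ]
lid [ 0.6381 -0.1647  0.1   ]
bar 165 102 113 [0.4662 0.0184 0.12  ]
bar 180 107 119 [0.4648 0.0073 0.12  ]
bar 195 112 116 [ 0.4598 -0.0024  0.12  ]
bar 210 117 121 [ 0.4576 -0.0135  0.12  ]
bar 225 122 127 [ 0.4555 -0.0251  0.12  ]
```

The rest is at (0.447,-0.279), within 2 mm of the cradle's middle. The handle's middle comes out at about (0.459,-0.021,0.120) and the chest yaw at -10.7°. I'll move above the handle.

Request:
drive_tool([
  [[0, 0, -0.076], [0.2, 3.3, 0], 3.5],
  [[0, 0, -0.076], [0.2, 4.8, 0], 3.5],
  [[0, 0, -0.077], [0.2, 4.8, 0], 3.5],
  [[0, 0, -0.076], [0.2, 4.8, 0], 3.5],
  [[0, 0, -0.076], [0.2, 4.8, 0], 3.5],
  [[0, 0, -0.076], [0.1, 3.2, -1], 3.5],
  [[0, 0, 0], [0, 0, -1], 3.5],
  [[0, 0, 0], [0, 0, 0], 3.5],
])

```text
clock: 11.15
position: [0.4567, -0.0201, 0.1696]
ee_rot: [-0.001, 0.769, 0.639, -0.001]
contact_force: [-1.1, -0.4, 0.6]
width: 0.0351
gripper_force: 0.0
```

```bash
python3 - <<'E'
from h import *
np.set_printoptions(precision=4,suppress=True)
b,d=grab('wrist','w10.png')
s=manip.get_state();print(s['clock'],s['position'],s['width'],s['qpos']);q=s['ee_rot'];print('close angle',np.degrees(2*np.arctan2(q[2],q[1]))-90)
h=cv2.cvtColor(b,cv2.COLOR_RGB2HSV);m=cv2.inRange(h,(18,120,90),(32,255,255))
T=s['position'];a=np.radians(-10.7);R=np.array([[np.cos(a),np.sin(a)],[-np.sin(a),np.cos(a)]])
for r in range(120,300,15):
    x=np.where(m[r,200:310])[0]+200
    if len(x)>4:print(r,x.min(),x.max(),R@(onz('wrist',d,((x.min()+x.max())/2,r),.12)[:2]-T[:2]))
cv2.imwrite('pics/w10b.png',b[:,:,::-1])
E
```

```text
11.2 [ 0.4574 -0.0205  0.1703] 0.03543354206471752 [-0.1965  0.1574  1.8559 -0.0007  1.1305 -0.0103]
close angle -10.655517830537704
135 252 260 [0.0006 0.0564]
150 251 262 [0.0009 0.0471]
165 251 262 [0.001  0.0377]
180 251 261 [0.0007 0.0282]
195 251 296 [0.0118 0.0183]
210 251 295 [0.0117 0.0082]
225 251 265 [ 0.0021 -0.0023]
240 251 261 [ 0.0008 -0.0133]
255 251 261 [ 0.0008 -0.0249]
270 251 261 [ 0.0009 -0.0371]
285 251 288 [ 0.0107 -0.0501]
```

View pics/w10b.png

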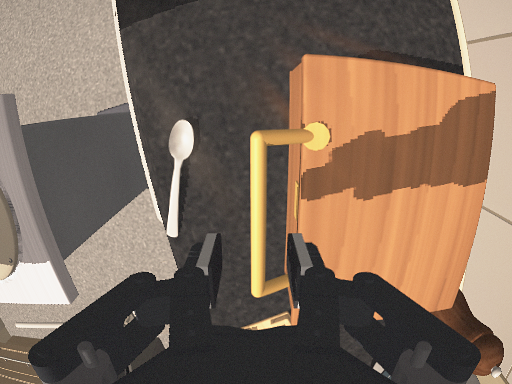

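The bar sits between the fingers at x≈256, rows 132-293, with the rear finger above the gap to the lid's front edge. I'll descend.

Request:
drive_tool([
  [[0, 0, 0], [0.1, 0.1, -2], 3.2],
  [[0, 0, 0], [0, 0.1, -2], 3.2],
  [[0, 0, 0], [0, 0, -1.2], 3.2],
  [[0, 0, 0], [0, 0, -0.5], 3.2],
  [[0, 0, 0], [0, 0, 0], 3.2],
])

```text
clock: 11.82
position: [0.4592, -0.0183, 0.1144]
ee_rot: [0.0, 0.77, 0.638, 0.0]
contact_force: [-0.5, -0.1, 0.3]
width: 0.0318
gripper_force: 0.0
```

Request:
drive_tool([
  [[0, 0, 0], [0, 0, -0.1], 2.0],
  [[0, 0, 0], [0, 0, 0], 0.5],
  [[0, 0, 0], [0, 0, 0], 0.5],
  [[0, 0, 0], [0, 0, 0], 0.5],
  [[0, 0, 0], [0, 0, 0], 0.5],
], force=40)

```text
clock: 12.45
position: [0.4595, -0.018, 0.1138]
ee_rot: [0.001, 0.77, 0.638, 0.0]
contact_force: [0.0, -1.0, 5.0]
width: 0.0086
gripper_force: 39.2
```

```bash
python3 - <<'E'
from h import *
np.set_printoptions(precision=4,suppress=True)
s=manip.get_state();print(s['position'],s['width'],s['gripper_force'],s['contact_force'])
# arc increments in world cm: n equal steps of 50deg
p=lambda t:np.array([.202*np.cos(t)-.03*np.sin(t),.202*np.sin(t)+.03*np.cos(t)])
e=np.array([.9827,-.1853])
t=np.radians(np.linspace(0,50,11))
for i in range(10):
    g=p(t[i+1])-p(t[i]);print(i,100*np.r_[-g[0]*e,g[1]])
E
```

```text
[ 0.4595 -0.018   0.1138] 0.008554228880339238 39.246055483818054 [ 0.0435 -0.9812  5.0121]
0 [ 0.3325 -0.0627  1.7491]
1 [ 0.481  -0.0907  1.713 ]
2 [ 0.6259 -0.118   1.6638]
3 [ 0.766  -0.1444  1.602 ]
4 [ 0.9003 -0.1698  1.5279]
5 [ 1.0278 -0.1938  1.4423]
6 [ 1.1474 -0.2164  1.3456]
7 [ 1.2583 -0.2373  1.2387]
8 [ 1.3596 -0.2564  1.1224]
9 [ 1.4505 -0.2735  0.9976]
```

Request:
drive_tool([
  [[0, 0, 0], [0.17, -0.03, 0.87], 0.5],
  [[0, 0, 0], [0.17, -0.03, 0.87], 0.5],
  [[0, 0, 0], [0.24, -0.05, 0.86], 0.5],
  [[0, 0, 0], [0.24, -0.05, 0.86], 0.5],
  [[0, 0, 0], [0.31, -0.06, 0.83], 0.5],
  [[0, 0, 0], [0.31, -0.06, 0.83], 0.5],
  [[0, 0, 0], [0.38, -0.07, 0.8], 0.5],
  [[0, 0, 0], [0.38, -0.07, 0.8], 0.5],
])

```text
clock: 13.45
position: [0.4806, -0.0219, 0.1808]
ee_rot: [-0.001, 0.77, 0.638, -0.0]
contact_force: [0.2, 1.5, -2.2]
width: 0.0083
gripper_force: 38.9
```

Request:
drive_tool([
  [[0, 0, 0], [0.45, -0.08, 0.76], 0.5],
  [[0, 0, 0], [0.45, -0.08, 0.76], 0.5],
  [[0, 0, 0], [0.51, -0.1, 0.72], 0.5],
  [[0, 0, 0], [0.51, -0.1, 0.72], 0.5],
  [[0, 0, 0], [0.57, -0.11, 0.67], 0.5],
  [[0, 0, 0], [0.57, -0.11, 0.67], 0.5],
])

```text
clock: 14.2
position: [0.5098, -0.0273, 0.2241]
ee_rot: [-0.002, 0.77, 0.638, -0.001]
contact_force: [-7.5, 1.7, 3.8]
width: 0.0085
gripper_force: 39.0
```

Request:
drive_tool([
  [[0, 0, 0], [0.63, -0.12, 0.62], 0.5],
  [[0, 0, 0], [0.63, -0.12, 0.62], 0.5],
  [[0, 0, 0], [0.68, -0.13, 0.56], 0.5],
  [[0, 0, 0], [0.68, -0.13, 0.56], 0.5],
  [[0, 0, 0], [0.72, -0.14, 0.5], 0.5],
  [[0, 0, 0], [0.72, -0.14, 0.5], 0.5],
  [[0, 0, 0], [0, 0, 0], 0.5],
  [[0, 0, 0], [0, 0, 0], 0.5],
])

```text
clock: 15.2
position: [0.5509, -0.035, 0.2596]
ee_rot: [-0.001, 0.77, 0.638, -0.0]
contact_force: [-9.0, 2.4, 11.0]
width: 0.0082
gripper_force: 40.4
```

```bash
python3 - <<'E'
from h import *
np.set_printoptions(precision=4,suppress=True)
s=manip.get_state();P=s['position'];print(s['clock'],P,s['width'],s['gripper_force'],s['contact_force'])
H=np.array([.658,-.0584]);e=np.array([.9827,-.1853])
u=(H-P[:2])@e;z=P[2]+.0062-.09;print('r',np.hypot(u,z),'angle',np.degrees(np.arctan2(z,u)-np.arctan2(.03,.202)))
p0=np.array([.4595,-.018,.1138])
a,_=grab('scene','s2.png');b,d=grab('top','t2.png')
cv2.imwrite('pics/f.png',np.hstack([cv2.resize(a[130:260,180:340],(400,325)),cv2.resize(b[140:270,180:340],(400,325))])[:,:,::-1])
E
```

```text
15.2 [ 0.5509 -0.035   0.2596] 0.00821855793690984 40.3693163394928 [-8.9553  2.3812 11.0363]
r 0.20717633374226274 angle 49.63258055527097
```

View pics/f.png

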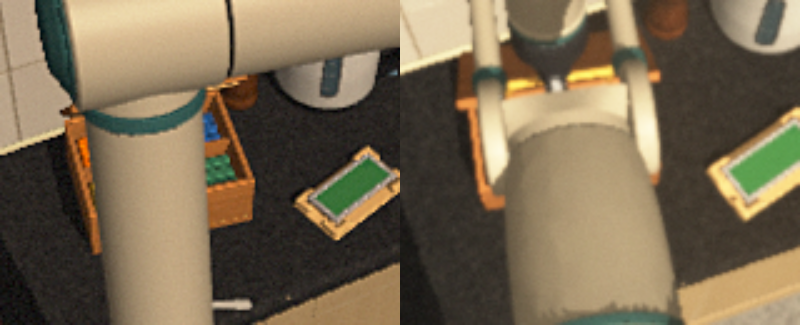

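The chest stands open with the brass bar in the gripper, and the rest lies flat inside the cradle's corners. The chord the tool travelled also gives 50.1°, so I'll hand in.

```bash
python3 -c "
from rig import job;print(job.sign_off())"
```

```text
the job is handed in; nothing more can be done
None
```

The spoon rest is set down in the cradle, about 2 mm off its middle by the last measurement, and the gripper is holding the lid by its brass handle at about 50°; the job was handed in at about 15 s without a verdict being returned.

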